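Fit the lens of the coin viewer and screw its retaining ring snug

TASK

Gently put the thick glass lens into the pocket of the blue coin viewer so that it lies flat on its seat, then set the brass retaining ring over it with its three pins in the entry gaps and screw it clockwise until it is snug on the glass. Do not overtighten it (the glass would crack), let go of everything, and leave the other things on the table where they are.

Things in the scene. Friction and masses are not known exactly. Their poses are not given: they have to be found in the camera images.
- cell: Coin viewer, fixed: blue base plate 150 x 130 x 8 mm, an upright aluminium tube in its middle (outside 65 mm) whose pocket takes the lens, and three steel claws round it at radius 42 to 57 mm, none higher than 42 mm. Origin: centre of the plate's underside, z up. Three entry gaps between the claws, at 0, 120 and 240 degrees from its x axis, are marked by white dots on the plate.
- cell_rim (a point): Centre of the pocket's mouth, 42 mm above the table. The bore is 55 mm. The pocket's floor is a black rubber pad (it gives about 1 mm per 20 N) on a height stop left anywhere from 28 to 32 mm above the table (different each time; it stays put during the job), so the seated lens's edge stands 6 to 10 mm over the rim.
- cell_gap (a point): Middle of the ledge in the entry gap on the cell's x axis (radius 47 mm), 28 mm above the table; each gap is 30 degrees wide. The pins rest on these ledges first. From 15 degrees clockwise (seen from above) of each gap's middle, a groove 8.5 mm high runs on clockwise under the claw for 80 degrees and falls 7 mm per radian. Dry steel: the ring stays where it is left.
- ring: Loose brass retaining ring, 0.12 to 0.2 kg, starts standing on the table on its three feet. Origin: on its axis at the bottom of the feet, z up. Round flange, 80 mm across, 26.5 to 31.5 mm above the origin; its underside presses on the lens. Feet at radius 34.5 to 39.5 mm, at 0, 120 and 240 degrees from its x axis, pass outside the viewer's tube.
- ring_collar (a point): On the ring's axis, at the middle of its upright hexagonal collar, 44.5 mm above the ring's origin. The collar, to be gripped, is 50 mm across the flats and open inside, from 31.5 to 57.5 mm above the ring's origin; its flats face 0, 60, 120 ... degrees from the ring's x axis. Snug is 0.05 to 0.15 rad past the first bite of the claws (some 8 to 18 N on the glass); beyond 28 N the glass cracks.
- ring_pin (a point): Middle of the 7 mm steel pin (radius 39 to 50.5 mm) on the ring's foot along its x axis, 4.5 mm above the origin; two more at 120 and 240 degrees. With pins over gaps (ring yaw = cell yaw or 120 degrees off, within 8) its origin sinks to 27 mm over the table. Turned clockwise it falls, lies on the glass after 0.4 to 1.1 rad, and 0.2 rad later the claws bite and pull it down: 13 N per 0.1 rad.
- lens: Loose clear glass lens, a thick disc 52 mm in diameter with a 20 mm high straight edge and a low dome (3 mm) in the middle of its top; about 0.1 kg. Origin: centre of its flat underside, z up. It starts on the cork coaster.
- coaster: Round cork coaster, 96 mm across, 5 mm thick, fixed to the table; the lens starts about at its centre. Origin: centre of the underside.
- mug: White ceramic mug, 80 mm across, 95 mm high, to be left alone. Origin: centre of its underside.
- cups: Stack of clear plastic cups, 77 mm across, 126 mm high, to be left alone. Origin: centre of its underside.
- collecting_box: Dark carton with coloured discs, 90 x 90 x 150 mm, to be left alone. Origin: centre of its underside.
- coin_jar: Amber jar with a red lid, 68 mm across, 90 mm high, to be left alone. Origin: centre of its underside.
- marker: Blue marker with a black cap lying on the table, about 128 x 15 x 15 mm, to be left alone. Origin: about its middle, on the underside; x along it.
- coins: Stack of coins, 25 mm across, 18 mm high, to be left alone. Origin: centre of its underside.
Not all that is in view belongs to the job. What is meant by the lens is not purple, and is the larger of those in its own colour. Of the things that look like the ring, the smallest one is meant.

How it is judged:
On the way, in this order (a step that is already met when the one before it is completed fails the run):
1. the lens lies flat on the seat in the viewer's pocket, let go (horizontal distance between lens and cell below 0.004 m and z of lens in the frame of cell below 0.0335 m and angle between lens's own z axis and vertical below 0.05 rad and contact force between lens and cell above 0.3 N and contact force between lens and the fingers below 0.1 N), for 0.2 s.
2. the ring is set down over the lens with its pins in the entry gaps (horizontal distance between ring and cell below 0.005 m and z of ring in the frame of cell below 0.0305 m and angle between ring's own z axis and vertical below 0.1 rad), for 0.1 s.
At the end, for the whole second after the job is handed in: Lens flat in the pocket (within 4 mm of its axis, underside under 33.5 mm above the table, tilt under 0.05 rad); ring screwed in over it (within 5 mm of the axis, origin under 26.5 mm, tilt under 0.06 rad), by itself keeping 5 to 28 N on the lens; both at rest and released (horizontal distance between lens and cell below 0.004 m and z of lens in the frame of cell below 0.0335 m and angle between lens's own z axis and vertical below 0.05 rad and horizontal distance between ring and cell below 0.005 m and z of ring in the frame of cell below 0.0265 m and angle between ring's own z axis and vertical below 0.06 rad and contact force between ring and lens between 5 and 28 N and linear speed of each of ring, lens below 0.01 m/s); the robot touches nothing.
It fails at once if the ring presses on the glass with more than 28 N (contact force between ring and lens above 28 N).
It fails at once if the lens is pushed against the viewer with more than 40 N (contact force between lens and cell above 40 N).
It fails at once if a bystander is moved by more than 25 mm (distance of any of mug, cups, collecting_box, coin_jar, marker, coins from where it was at the start of the episode above 0.025 m).
It also fails if it takes over 72 s, if anything falls off the work surface, if the arm or the gripper's body presses on something with over 40 N, if the wrist force passes 120 N, or if a joint passes its speed limit or range.

ROBOT

A 7-joint arm with a two-finger parallel gripper is mounted at the origin on the work surface. World frame = base frame: x ahead of the robot, y to its left, z up, the work surface at z = 0. Lengths are in m, angles in rad, forces in N, time in s.
With the tool pointing down it reaches from about 0.4 to 0.85 m from the base axis. Payload 4.5 kg.
Tool frame: the origin (TCP) lies midway between the tips of the shut fingers; the grasp point (between the pads) lies 19 mm behind it; z points along the fingers, y is the line along which they close (so a half turn about z gives the same grasp; the last joint's range is limited). The gripper opens to 88 mm and grips with 3 to 60 N. Pads are 18 mm wide; open, the fingers measure 123 mm over their backs; the gripper's body (75 mm by 187 mm) begins 45 mm behind the grasp point.
Start: joints at [-1.112, 0.689, -0.195, 1.565, 0.157, 0.902, -0.215], TCP at [0.258, 0.569, 0.239] pointing down, gripper open.
Joint ranges: [-3.01, 3.01], [-0.46, 2.08], [-1.47, 1.51], [0.13, 2.56], [-1, 4.14], [0.04, 2.09], [-2.66, 2.66]. Speed limits (rad/s): [2.57, 2.57, 3.14, 3.14, 3.14, 3.14, 3.14].

INTERFACE

Orientations are given as a unit quaternion [x, y, z, w].
In Python, from plant import r, eyes, finish_job gives the robot as it stands. The module is installed in compiled form; this text tells all that it offers.
- The arm moves only by the tool move_arm, never from a script. Its argument "motion" is a list of rows, each a list of 7 numbers: the shift along the tool's x, y, z in mm, then the turn, a rotation vector about the tool's x, y, z in degrees, then the closure, from 0 (fully open) to 1 (shut). A call has 1 to 5 rows; each row is the pose to reach, as a shift and turn from the pose commanded when the call began, along the tool's axes at that moment; what a row does not reach only later rows make up. A row lasts 1/8 s, in which the tool goes at most 62.5 mm and 10.7 degrees, less where a joint would pass 70% of its speed; a pose out of reach is approached as far as the arm can. A call with a gripper value outside its range is refused whole. The fingers move at their own pace and stop on an object; "newtons" is the grip in N (left out, the last holds). Time passes only in rows, so rows that repeat a pose let the fingers close. It gives the time, the measured TCP pose, the force, the opening and the grip force at its end, in the units of the state.
- r.get_state(): the state, without advancing time (a new reading comes with each control period).
- eyes.snapshot(name): name is "scene" or "top"; returns a dict with "frame" (400x640x3 uint8, red, green, blue), "z_map" (400x640 float32, m along the optical axis (not along the pixel's ray), 0 where there is no reading), "intrinsics" (3x3 intrinsics, pixels), "world_to_cam" (4x4, takes a point from world to camera coordinates). Camera axes: x right, y down, z forward; pixel columns grow to the right and rows downward; lengths in m; the calibration is good to about 2 mm. A picture is of the moment at which its call begins.
- finish_job(): hands the job in; it is judged then, once.
The state is a dict: "clock": time; "q": joint angles; "qd": joint speeds; "joint_torque": joint torques, N m; "tool_pos": TCP position; "eef_rot": TCP orientation; "contact_force": force on the tool from outside, world axes, zero at the start; "moment": the same for the moment, N m; "opening": opening from 0.0 (shut) to 1.0 (fully open); "finger_force": force on a finger pad.
Only numpy, scipy, OpenCV 4.12 (cv2) and the standard library are available. Lean on these libraries where they do the work, as an engineer would, in place of code of your own. Each camera call takes 0.05 s, during which the arm holds its last target. There are 200 camera calls.

## Working session

There is one attempt and no reset: what is moved stays moved. The work goes in short steps, Python scripts to look and compute and a tool call to move; the robot and the scene stay as the last step left them, time stands still between calls to the robot, and variables do not carry over. Pictures are saved under pics/ and viewed, at most 10 in all, crops included, and the job is handed in when it is done.

Besides the shell and the picture viewer there is one more tool, called after "Call:" as a command line: name --pt "numbers of a row" for each row, then --argument value for the rest. move_arm: Moves the arm, as the interface text tells. Its arguments: {"type":"object","properties":{"motion":{"type":"array","items":{"type":"array","items":{"type":"number"}}},"newtons":{"type":"number"}},"required":["motion"]}

```bash
mkdir -p pics; cat > h.py <<'E'
import numpy as np, cv2
from plant import r, eyes
def snap(n):
    s=eyes.snapshot(n); K=np.array(s["intrinsics"]); T=np.linalg.inv(np.array(s["world_to_cam"]))
    z=s["z_map"]; v,u=np.mgrid[:400,:640]
    P=np.stack([(u-K[0,2])/K[0,0]*z,(v-K[1,2])/K[1,1]*z,z,np.ones_like(z)],-1)@T.T
    P=P[...,:3]; P[z==0]=np.nan
    return s["frame"],P,s
def save(f,n): cv2.imwrite("pics/"+n,cv2.cvtColor(f,cv2.COLOR_RGB2BGR))
E
python3 - <<'E'
from h import *
for n in("scene","top"):
    f,P,s=snap(n); save(f,n+"0.png"); np.savez(n+"0.npz",f=f,P=P,K=s["intrinsics"],W=s["world_to_cam"])
print(r.get_state())
E
```

```text
{'clock': 0.1, 'q': array([-1.11220774,  0.68987464, -0.19448949,  1.56621147,  0.15727151,
        0.9025387 , -0.21507769]), 'qd': array([-3.49580631e-04,  1.25488467e-04,  1.10124568e-05, -1.50441054e-03,
       -1.34833311e-03, -7.88102838e-04, -1.71353416e-03]), 'joint_torque': array([-3.06812035e-03, -5.28498745e+01, -1.27131421e+00, -1.53834254e+01,
       -5.25274768e-02,  2.08647834e-03,  3.08505366e-05]), 'tool_pos': array([0.2573978 , 0.56891575, 0.23801298]), 'eef_rot': array([ 2.10774611e-01,  9.77534340e-01, -8.15616413e-04, -1.12184574e-04]), 'contact_force': array([-0.01474994, -0.12850377, -0.68562667]), 'moment': array([-1.03796746e-03, -2.13587643e-05,  1.95074170e-03]), 'finger_force': 0.0, 'opening': 1.001073908340007}
```

View pics/scene0.png

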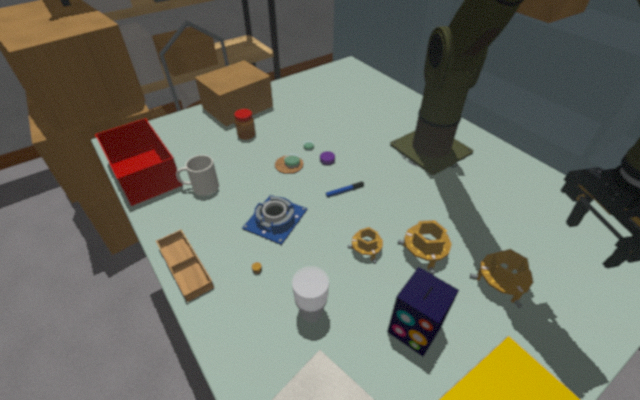

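View pics/top0.png

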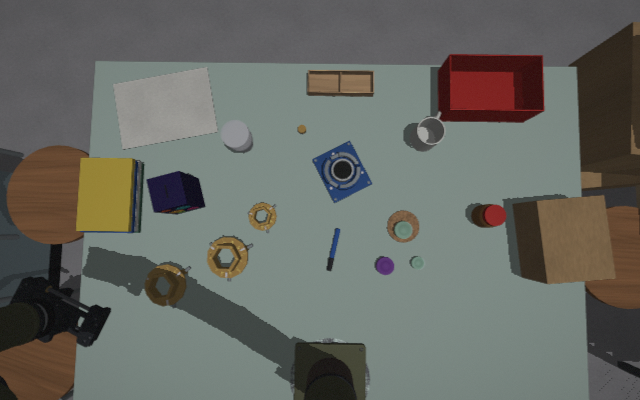

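The top view shows these candidates.
- **Lens:** green on the coaster (403,230), purple (385,265), small green (417,262). I choose (403,230).
- **Ring:** (262,216), (227,258) and (165,284). I choose the smallest, at (262,216).
- **Viewer:** centre at (342,170).

Next I check the choices in one crop and measure them.

```bash
python3 - <<'E'
from h import *
d=np.load("top0.npz"); f,P=d["f"],d["P"]
save(cv2.resize(f[130:280,225:435],None,fx=3.8,fy=3.8,interpolation=cv2.INTER_CUBIC),"crop1.png")
print(d["W"].round(3),d["K"])
for n,(u,v) in dict(lens=(403,230),coaster=(403,216),ring=(262,216),cell=(342,170),purple=(385,265),sg=(417,262)).items(): print(n,P[v,u].round(4))
def reg(n,c,R,lo,hi):
    X=P.reshape(-1,3); m=(np.hypot(X[:,0]-c[0],X[:,1]-c[1])<R)&(X[:,2]>lo)&(X[:,2]<hi); q=X[m]
    (x,y),rad=cv2.minEnclosingCircle(q[:,:2].astype(np.float32))
    print(n,len(q),"med",np.median(q,0).round(4),"mid",((q.min(0)+q.max(0))/2).round(4),"circ",round(x,4),round(y,4),round(rad,4))
reg("ringtop",P[216,274],.06,.05,.065)
reg("ringflange",P[216,274],.07,.02,.04)
reg("celltop",P[170,342],.07,.036,.05)
reg("cellplate",P[170,342],.11,.004,.014)
reg("lens",P[230,403],.05,.015,.04)
reg("coaster",P[230,403],.07,.003,.009)
E
```

```text
[[ 0.015 -1.    -0.01   0.021]
 [-0.997 -0.014 -0.078  0.524]
 [ 0.078  0.011 -0.997  1.067]
 [ 0.     0.     0.     1.   ]] [[366.93721622   0.         322.83497089]
 [  0.         366.93721622 199.38711512]
 [  0.           0.           1.        ]]
lens [ 0.4368 -0.2069  0.0265]
coaster [ 0.4785 -0.2113  0.0057]
ring [4.723e-01 2.116e-01 4.000e-04]
cell [ 0.6111 -0.0267  0.0283]
purple [ 0.3342 -0.1556  0.0204]
sg [ 0.3437 -0.2506  0.0129]
ringtop 125 med [0.4708 0.2068 0.0569] mid [0.4706 0.2051 0.0559] circ 0.4699 0.2067 0.0279
ringflange 303 med [0.4692 0.1966 0.0315] mid [0.4702 0.2023 0.0327] circ 0.4704 0.206 0.041
celltop 318 med [ 0.6078 -0.0286  0.0396] mid [ 0.6114 -0.0234  0.0414] circ 0.6104 -0.0254 0.0567
cellplate 1220 med [ 0.6024 -0.0221  0.0079] mid [ 0.611  -0.0259  0.009 ] circ 0.6115 -0.0256 0.1088
lens 257 med [ 0.4371 -0.2069  0.0252] mid [ 0.4382 -0.2062  0.0248] circ 0.4381 -0.2072 0.0262
coaster 446 med [ 0.4572 -0.2085  0.005 ] mid [ 0.4383 -0.2039  0.006 ] circ 0.4383 -0.2066 0.0692
```

View pics/crop1.png

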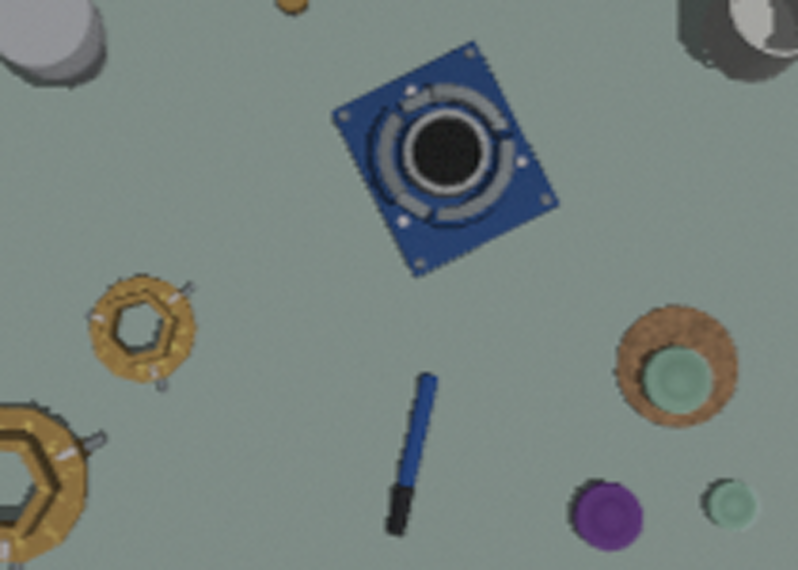

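The crop confirms all three. The cell's white dots are at crop (411,90), (521,161) and (403,221). The smallest ring's pins are at crop (187,289), (163,385) and (90,318), and the larger green lens is on the coaster. Next come the yaws and a move planner.

```bash
cat >> h.py <<'E'
from scipy.spatial.transform import Rotation as Ro
def topray(u,v,z,d):
    W=np.linalg.inv(d["W"]);K=d["K"]; c=W[:3,3]; g=W[:3,:3]@np.linalg.solve(K,[u,v,1]); return c+g*(z-c[2])/g[2]
def plan(x,y,z,yaw_deg=None,s=None):
    "shift (mm, tool axes) and rotvec (deg) from measured pose; yaw_deg: world direction of tool y, mod 180"
    s=s or r.get_state(); R=Ro.from_quat(s["eef_rot"]); sh=R.inv().apply(np.array([x,y,z])-s["tool_pos"])*1e3
    ty=R.as_matrix()[:,1]; cy=np.degrees(np.arctan2(ty[1],ty[0]))
    if yaw_deg is None: yaw_deg=cy
    yw=cy+((yaw_deg-cy+90)%180-90); a=np.radians(yw); Y=np.array([np.cos(a),np.sin(a),0]); Z=np.array([0,0,-1.])
    T=Ro.from_matrix(np.stack([np.cross(Y,Z),Y,Z],1))
    print("shift",sh.round(1),"rot",np.degrees((R.inv()*T).as_rotvec()).round(2),"yaw now",round(cy,2),"->",round(yw,2),"q7",round(s["q"][6],2),"F",s["contact_force"].round(2),"M",s["moment"].round(3),"pos",s["tool_pos"].round(4))
E
python3 - <<'E'
from h import *
d=np.load("top0.npz"); f=d["f"].astype(int)
# white dots centroid
def cen(m,u,v,R=4):
    yy,xx=np.nonzero(m[v-R:v+R+1,u-R:u+R+1]); return xx.mean()+u-R,yy.mean()+v-R,len(xx)
def ang(pts,z,c=None):
    X=np.array([topray(u,v,z,d)[:2] for u,v in pts]); c=X.mean(0) if c is None else c
    a=np.degrees(np.arctan2(X[:,1]-c[1],X[:,0]-c[0])); print("c",c.round(4),"r",np.hypot(*(X-c).T).round(4),"a",a.round(1),"mod120",(a%120).round(1))
w=f.min(2)>110
D=[]
for u,v in((411,90),(521,161),(403,221)):
    q=cen(w,round(225+u/3.8),round(130+v/3.8),3); print(q); D.append((225+u/3.8-.4,130+v/3.8-.4))
ang(D,.008); ang(D,.008,np.array([.611,-.0255]))
Pn=[(225+u/3.8-.4,130+v/3.8-.4) for u,v in((189,288),(162,386),(91,317))]
ang(Pn,.008,np.array([.4702,.2063]))
# hex flats from depth: outer collar outline
P=d["P"]; X=P.reshape(-1,3); m=(np.hypot(X[:,0]-.4702,X[:,1]-.2063)<.04)&(X[:,2]>.05)&(X[:,2]<.065); q=X[m][:,:2]-[.4702,.2063]
def ext(t): 
    a=np.radians(t+60*np.arange(3))
    return sum(np.percentile(abs(q@[np.cos(b),np.sin(b)]),99) for b in a)/3
print("hex",[(t,round(1e3*ext(t),1)) for t in range(0,60,5)])
print(topray(342,170,.042,d))
plan(.438,-.207,.15,0)
E
```

```text
(np.float64(332.5), np.float64(153.5), 4)
(np.float64(361.8333333333333), np.float64(172.16666666666666), 6)
(np.float64(330.6666666666667), np.float64(187.83333333333334), 6)
c [ 0.6114 -0.0266] r [0.0603 0.0603 0.0609] a [ 27.3 -92.1 147.6] mod120 [27.3 27.9 27.6]
c [ 0.611  -0.0255] r [0.0602 0.0614 0.0599] a [ 26.2 -91.7 148.3] mod120 [26.2 28.3 28.3]
c [0.4702 0.2063] r [0.047  0.045  0.0457] a [ -43.2 -163.3   77.1] mod120 [76.8 76.7 77.1]
hex [(0, np.float64(26.4)), (5, np.float64(25.9)), (10, np.float64(25.4)), (15, np.float64(25.1)), (20, np.float64(25.1)), (25, np.float64(25.7)), (30, np.float64(26.3)), (35, np.float64(26.7)), (40, np.float64(27.0)), (45, np.float64(27.1)), (50, np.float64(27.0)), (55, np.float64(26.7))]
[ 0.6089105  -0.02612094  0.042     ]
shift [-484.3 -632.4   89.1] rot [-8.000e-02  6.000e-02  6.566e+01] yaw now 65.66 -> 0.0 q7 -0.22 F [-0.01 -0.13 -0.69] M [-0.001 -0.     0.002] pos [0.2574 0.5689 0.238 ]
```

Call:
move_arm --pt "0 -62 0 0 0 0 0" --pt "0 -124 0 0 0 0 0" --pt "0 -186 0 0 0 0 0" --pt "0 -248 0 0 0 0 0" --pt "-50 -300 0 0 0 0 0" --newtons 10

```text
clock: 0.72
tool_pos: [0.1739, 0.2833, 0.2388]
eef_rot: [0.207, 0.978, -0.0, -0.0]
contact_force: [1.6, -0.3, 0.2]
opening: 0.998
finger_force: 0.0
```

```bash
python3 -c "
from h import *
plan(.438,-.207,.12)"
```

```text
shift [-440.2 -341.1  118.6] rot [-0.02 -0.03 -0.  ] yaw now 66.09 -> 66.09 q7 -0.21 F [ 1.6  -0.34  0.16] M [-0.045 -0.154 -0.029] pos [0.1739 0.2833 0.2388]
```

Call:
move_arm --pt "-60 0 0 0 0 0 0" --pt "-120 0 0 0 0 0 0" --pt "-180 0 0 0 0 0 0" --pt "-230 -30 0 0 0 0 0" --pt "-270 -70 0 0 0 0 0"

```text
clock: 1.35
tool_pos: [0.3954, 0.1083, 0.2386]
eef_rot: [0.211, 0.977, 0.001, 0.0]
contact_force: [0.8, 0.9, -0.4]
opening: 0.999
finger_force: 0.0
```

Call:
move_arm --pt "-45 -40 0 0 0 0 0" --pt "-80 -85 0 0 0 0 0" --pt "-120 -130 20 0 0 0 0" --pt "-150 -180 40 0 0 0 0" --pt "-160 -230 60 0 0 0 0"

```text
clock: 1.98
tool_pos: [0.4455, -0.1684, 0.1779]
eef_rot: [0.211, 0.977, 0.0, 0.001]
contact_force: [0.7, 0.4, -0.0]
opening: 1.003
finger_force: 0.0
```

```bash
python3 -c "
from h import *
plan(.438,-.207,.06)"
```

```text
shift [ -8.9 -38.3 117.9] rot [ 0.03  0.11 -0.  ] yaw now 65.6 -> 65.6 q7 1.1 F [ 0.7   0.38 -0.02] M [-0.051 -0.07   0.014] pos [ 0.4455 -0.1684  0.1779]
```

Call:
move_arm --pt "-9 -38 40 0 0 0 0" --pt "-9 -38 90 0 0 0 0" --pt "-9 -38 110 0 0 0 0" --pt "-9 -38 110 0 0 0 0" --pt "-9 -38 110 0 0 0 0"

```text
clock: 2.6
tool_pos: [0.4374, -0.2042, 0.0693]
eef_rot: [0.211, 0.978, 0.0, 0.0]
contact_force: [0.4, 0.2, -0.2]
opening: 0.997
finger_force: 0.0
```

```bash
python3 - <<'E'
from h import *
plan(.438,-.207,.018)
f,P,s=snap("scene")
d={"K":np.array(s["intrinsics"]),"W":np.array(s["world_to_cam"])}
d0=np.load("top0.npz"); f0=d0["f"].astype(int)
# lens outline from color in initial top image, upper edge circle at z=.025
hsv=cv2.cvtColor(d0["f"],cv2.COLOR_RGB2HSV); print(hsv[230,403],hsv[217,403],hsv[170,400])
m=np.zeros((400,640),np.uint8)
for v in range(212,246):
    for u in range(386,421):
        p=f0[v,u]; m[v,u]=(p[1]>p[0])*(np.hypot(u-403,v-228)<15)
print(m.sum()); c,_=cv2.findContours(m,0,1); c=max(c,key=cv2.contourArea); e=cv2.fitEllipse(c); print(e, topray(*e[0],.025,d0))
# cell bore: black at rim, tube
b=((f0.max(2)<55)).astype(np.uint8); b[:155]=0;b[185:]=0;b[:,:328]=0;b[:,358:]=0
c,_=cv2.findContours(b,0,1); c=max(c,key=cv2.contourArea); e=cv2.fitEllipse(c); print(e, topray(*e[0],.035,d0))
save(cv2.resize(f[100:300,200:420],None,fx=3.5,fy=3,interpolation=cv2.INTER_CUBIC),"c2.png")
E
```

```text
shift [-1.6 -2.3 51.3] rot [ 0.02  0.05 -0.  ] yaw now 65.68 -> 65.68 q7 1.09 F [ 0.35  0.16 -0.18] M [-0.019 -0.028 -0.025] pos [ 0.4374 -0.2042  0.0693]
[ 73  50 137] [ 14 107 110] [ 78  24 140]
271
((402.6615295410156, 229.566162109375), (16.87795639038086, 17.729406356811523), 122.33903503417969) [ 0.43807443 -0.20624088  0.025     ]
((342.1473083496094, 169.36007690429688), (16.367656707763672, 16.661087036132812), 47.1453742980957) [ 0.61193564 -0.02681704  0.035     ]
```

View pics/c2.png

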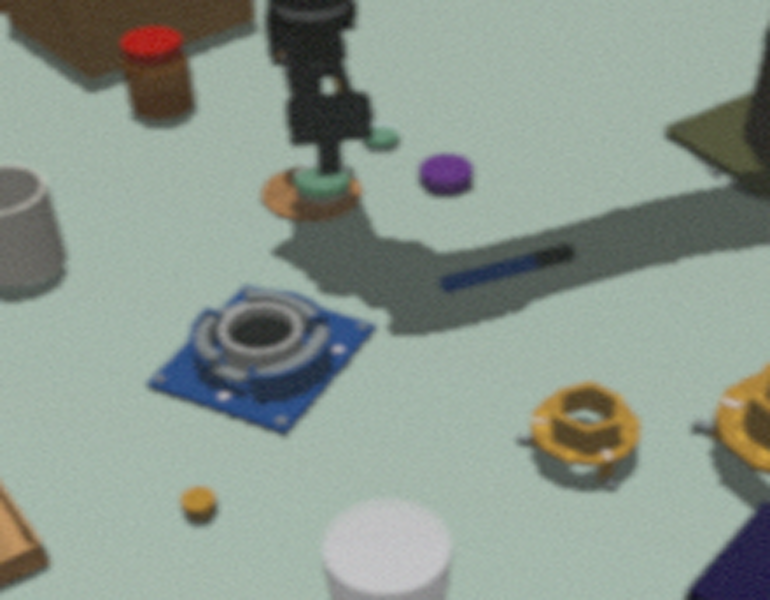

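The gripper (crop 325,150) is above the lens (322,182) on the coaster. Next I descend and grip.

Call:
move_arm --pt "-2 -2 30 0 0 0 0" --pt "-2 -2 45 0 0 0 0" --pt "-2 -2 51 0 0 0 0" --pt "-2 -2 51 0 0 0 0" --pt "-2 -2 51 0 0 0 0.2"

```text
clock: 3.28
tool_pos: [0.4383, -0.2069, 0.0183]
eef_rot: [0.211, 0.978, 0.0, 0.0]
contact_force: [-0.5, 0.4, 0.2]
opening: 0.911
finger_force: 0.0
```

Call:
move_arm --pt "0 0 0 0 0 0 0.4" --pt "0 0 0 0 0 0 0.6" --pt "0 0 0 0 0 0 0.6" --pt "0 0 0 0 0 0 0.6" --pt "0 0 0 0 0 0 0.6" --newtons 12

```text
clock: 3.9
tool_pos: [0.4378, -0.2073, 0.0179]
eef_rot: [0.211, 0.977, -0.0, -0.0]
contact_force: [-1.2, -1.7, 4.4]
opening: 0.582
finger_force: 12.0
```

```bash
python3 -c "
from h import *
plan(.438,-.207,.018)"
```

```text
shift [-0.1  0.4 -0.1] rot [-0.03  0.    0.  ] yaw now 65.63 -> 65.63 q7 1.07 F [-1.23 -1.73  4.43] M [-0.318  0.227 -0.01 ] pos [ 0.4378 -0.2073  0.0179]
```

Call:
move_arm --pt "0 0 -10 0 0 0 0.6" --pt "0 0 -30 0 0 0 0.6" --pt "0 0 -60 0 0 0 0.6" --pt "0 0 -80 0 0 0 0.6" --pt "0 0 -80 0 0 0 0.6" --newtons 15

```text
clock: 4.53
tool_pos: [0.4389, -0.2069, 0.099]
eef_rot: [0.211, 0.978, 0.0, 0.002]
contact_force: [0.7, -0.4, -1.4]
opening: 0.583
finger_force: 15.0
```

```bash
python3 - <<'E'
from h import *
f,P,s=snap("scene")
save(cv2.resize(f[80:260,220:400],None,fx=3.3,fy=3.3,interpolation=cv2.INTER_CUBIC),"c3.png")
plan(.4378+.1735,-.2069+.180,.090)
E
```

```text
shift [-83.5 235.2   8.4] rot [ 0.04  0.08 -0.  ] yaw now 65.67 -> 65.67 q7 1.1 F [-1.3   0.24 -1.6 ] M [-0.024  0.007  0.01 ] pos [ 0.4383 -0.2068  0.0981]
```

View pics/c3.png

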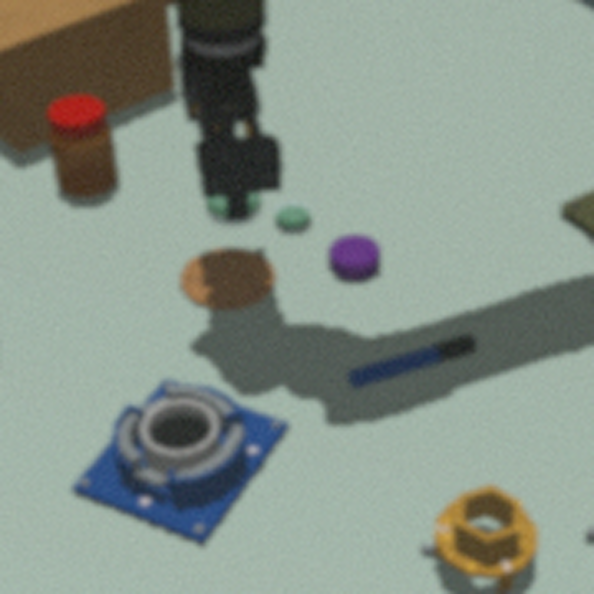

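Call:
move_arm --pt "-20 55 0 0 0 0 0.6" --pt "-40 110 0 0 0 0 0.6" --pt "-58 165 0 0 0 0 0.6" --pt "-75 215 0 0 0 0 0.6" --pt "-83 235 0 0 0 0 0.6"

```text
clock: 5.2
tool_pos: [0.6119, -0.0222, 0.0963]
eef_rot: [0.208, 0.978, 0.001, -0.0]
contact_force: [-0.0, -1.3, -1.2]
opening: 0.582
finger_force: 15.0
```

Call:
move_arm --pt "0 0 0 0 0 0 0.6" --pt "0 0 15 0 0 0 0.6" --pt "0 0 30 0 0 0 0.6" --pt "0 0 36 0 0 0 0.6" --pt "0 0 36 0 0 0 0.6"

```text
clock: 5.82
tool_pos: [0.6097, -0.0275, 0.0609]
eef_rot: [0.211, 0.977, -0.0, -0.001]
contact_force: [-0.0, 0.3, -0.6]
opening: 0.58
finger_force: 15.0
```

```bash
python3 - <<'E'
from h import *
plan(.6115,-.0265,.060)
f,P,s=snap("scene")
save(cv2.resize(f[150:260,220:330],None,fx=5,fy=5,interpolation=cv2.INTER_CUBIC),"c4.png")
E
```

```text
shift [-1.2  1.6  0.9] rot [-0.04 -0.08 -0.  ] yaw now 65.63 -> 65.63 q7 0.87 F [-0.01  0.31 -0.63] M [-0.061 -0.014 -0.031] pos [ 0.6097 -0.0275  0.0609]
```

View pics/c4.png

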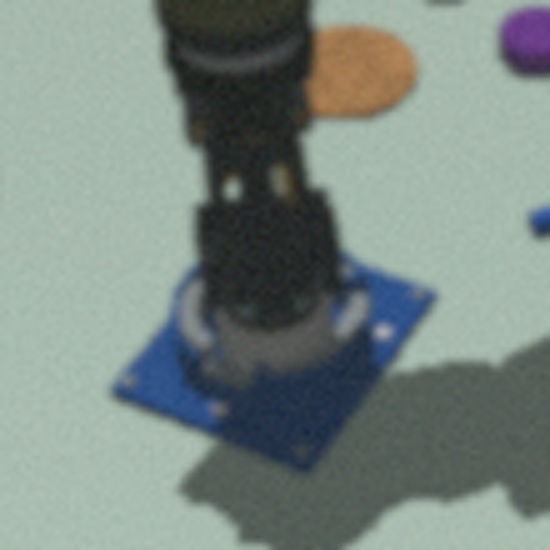

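The lens (crop 265,305) is right over the pocket, so I correct the last 2 mm and enter the bore.

Call:
move_arm --pt "-1 1.5 0 0 0 0 0.6" --pt "-1 1.5 2 0 0 0 0.6" --pt "-1 1.5 5 0 0 0 0.6" --pt "-1 1.5 8 0 0 0 0.6" --pt "-1 1.5 8 0 0 0 0.6"

```text
clock: 6.5
tool_pos: [0.6118, -0.0261, 0.0543]
eef_rot: [0.211, 0.978, -0.0, -0.0]
contact_force: [-2.2, -0.2, 5.2]
opening: 0.585
finger_force: 15.0
```

```bash
python3 -c "
from h import *
plan(.6115,-.0265,.046)"
```

```text
shift [ 0.2 -0.5  8.3] rot [-0.01  0.    0.  ] yaw now 65.65 -> 65.65 q7 0.87 F [-2.21 -0.21  5.23] M [0.035 0.339 0.017] pos [ 0.6118 -0.0261  0.0543]
```

Call:
move_arm --pt "0 0 -2.5 0 0 0 0.6" --pt "1 -0.5 -2.5 0 0 0 0.6" --pt "1 -0.5 -1 0 0 0 0.6" --pt "1 -0.5 1 0 0 0 0.6" --pt "1 -0.5 1 0 0 0 0.6"

```text
clock: 7.12
tool_pos: [0.6104, -0.0266, 0.0526]
eef_rot: [0.211, 0.977, -0.0, -0.0]
contact_force: [-0.9, -0.9, -0.9]
opening: 0.582
finger_force: 15.0
```

```bash
python3 -c "
from h import *
plan(.6115,-.0265,.046)"
```

```text
shift [-1.   0.6  6.6] rot [-0.06 -0.03 -0.  ] yaw now 65.64 -> 65.64 q7 0.87 F [-0.86 -0.9  -0.95] M [-0.164  0.225  0.051] pos [ 0.6104 -0.0266  0.0526]
```

Call:
move_arm --pt "0.2 -0.5 2 0 0 0 0.6" --pt "0.2 -0.5 4 0 0 0 0.6" --pt "0.2 -0.5 6 0 0 0 0.6" --pt "0.2 -0.5 6 0 0 0 0.6"

```text
clock: 7.62
tool_pos: [0.6103, -0.0266, 0.0463]
eef_rot: [0.211, 0.978, -0.0, -0.0]
contact_force: [-0.2, -0.4, -1.6]
opening: 0.581
finger_force: 15.0
```

```bash
python3 -c "
from h import *
plan(.6115,-.0265,.044)"
```

```text
shift [-1.1  0.6  2.3] rot [-0.02 -0.03 -0.  ] yaw now 65.66 -> 65.66 q7 0.87 F [-0.18 -0.43 -1.64] M [-0.265  0.14  -0.012] pos [ 0.6103 -0.0266  0.0463]
```

Call:
move_arm --pt "0 0 1 0 0 0 0.6" --pt "0 0 1 0 0 0 0.6" --pt "0 0 1 0 0 0 0.6"

```text
clock: 8.0
tool_pos: [0.6103, -0.0266, 0.0456]
eef_rot: [0.211, 0.978, -0.0, -0.0]
contact_force: [-0.2, -1.2, -1.6]
opening: 0.578
finger_force: 15.0
```

Call:
move_arm --pt "0 0 0.7 0 0 0 0.6" --pt "0 0 0.7 0 0 0 0.6" --pt "0 0 0.7 0 0 0 0.6"

```text
clock: 8.38
tool_pos: [0.6104, -0.0266, 0.045]
eef_rot: [0.211, 0.978, -0.0, -0.0]
contact_force: [-1.9, -1.5, 0.0]
opening: 0.583
finger_force: 15.0
```

```bash
python3 -c "
from h import *
plan(.6115,-.0265,.044)"
```

```text
shift [-1.   0.6  1. ] rot [-0.01 -0.01 -0.  ] yaw now 65.66 -> 65.66 q7 0.87 F [-1.87 -1.54  0.03] M [-0.42   0.22   0.008] pos [ 0.6104 -0.0266  0.045 ]
```

Call:
move_arm --pt "0 0 0.5 0 0 0 0.6" --pt "0 0 0.5 0 0 0 0.6" --pt "0 0 0.5 0 0 0 0.6"

```text
clock: 8.75
tool_pos: [0.6103, -0.0266, 0.0445]
eef_rot: [0.211, 0.978, -0.0, -0.0]
contact_force: [-2.0, -1.7, 0.9]
opening: 0.58
finger_force: 15.0
```

Call:
move_arm --pt "0 0 0.5 0 0 0 0.6" --pt "0 0 0.5 0 0 0 0.6" --pt "0 0 0.5 0 0 0 0.6"

```text
clock: 9.12
tool_pos: [0.6104, -0.0267, 0.044]
eef_rot: [0.211, 0.978, -0.0, -0.0]
contact_force: [-1.9, -2.5, 0.7]
opening: 0.581
finger_force: 15.0
```

Call:
move_arm --pt "0.2 -0.6 0 0 0 0 0.6" --pt "0.2 -0.6 0.5 0 0 0 0.6" --pt "0.2 -0.6 0.5 0 0 0 0.6"

```text
clock: 9.5
tool_pos: [0.6103, -0.0266, 0.0435]
eef_rot: [0.211, 0.978, 0.0, 0.0]
contact_force: [-0.2, -2.4, -0.3]
opening: 0.581
finger_force: 15.0
```

Call:
move_arm --pt "0 0 0.5 0 0 0 0.6" --pt "0 0 0.5 0 0 0 0.6" --pt "0 0 0.5 0 0 0 0.6"

```text
clock: 9.88
tool_pos: [0.6102, -0.0266, 0.043]
eef_rot: [0.211, 0.978, 0.0, 0.0]
contact_force: [-0.5, -1.2, -1.3]
opening: 0.579
finger_force: 15.0
```

Call:
move_arm --pt "0 0 0 0 0 0 0.4" --pt "0 0 0 0 0 0 0.35" --pt "0 0 0 0 0 0 0.3" --pt "0 0 0 0 0 0 0.2" --pt "0 0 0 0 0 0 0.2"

```text
clock: 10.5
tool_pos: [0.6101, -0.0269, 0.043]
eef_rot: [0.211, 0.978, 0.0, 0.0]
contact_force: [-0.3, 0.1, 0.9]
opening: 0.798
finger_force: 0.0
```

Call:
move_arm --pt "0 0 -20 0 0 0 0.1" --pt "0 0 -60 0 0 0 0" --pt "20 30 -80 0 0 0 0" --pt "60 70 -80 0 0 0 0" --pt "90 120 -80 0 0 0 0"

```text
clock: 11.12
tool_pos: [0.5771, 0.1202, 0.125]
eef_rot: [0.212, 0.977, 0.0, 0.001]
contact_force: [1.1, 0.3, 0.3]
opening: 0.999
finger_force: 0.0
```

```bash
python3 - <<'E'
from h import *
f,P,s=snap("top"); plan(.4702,.2063,.12,16.9); plan(.4702,.2063,.12,76.9); plan(.4702,.2063,.12,136.9)
X=P.reshape(-1,3); g=(np.hypot(X[:,0]-.6105,X[:,1]+.0265))
for a,b in((0,.008),(.015,.025),(.029,.032)):
    q=X[(g>=a)&(g<b)]; print(a,len(q),np.median(q,0).round(4),np.percentile(q[:,2],[10,90]).round(4))
q=X[(g<.022)&(g>.011)&(X[:,2]>.03)]; A=np.c_[q[:,:2]-[.6105,-.0265],np.ones(len(q))]; print("lens plane",np.linalg.lstsq(A,q[:,2],rcond=None)[0].round(4))
g2=(np.hypot(X[:,0]-.4702,X[:,1]-.2063)<.05)&(X[:,2]>.05); print("ring top",np.median(X[g2],0).round(4),cv2.minEnclosingCircle(X[g2][:,:2].astype(np.float32)))
save(cv2.resize(f[140:250,240:390],None,fx=5,fy=5,interpolation=cv2.INTER_CUBIC),"c5.png")
E
```

```text
shift [125.6  24.1   5.7] rot [ 0.49 -0.41 49.42] yaw now 66.32 -> 16.9 q7 0.67 F [-1.16  6.51 -0.55] M [0.474 0.065 0.015] pos [0.5756 0.1337 0.1251]
shift [125.6  24.1   5.7] rot [  0.61  -0.11 -10.58] yaw now 66.32 -> 76.9 q7 0.67 F [-1.16  6.51 -0.55] M [0.474 0.065 0.015] pos [0.5756 0.1337 0.1251]
shift [125.6  24.1   5.7] rot [  0.62   0.22 -70.58] yaw now 66.32 -> 136.9 q7 0.67 F [-1.16  6.51 -0.55] M [0.474 0.065 0.015] pos [0.5756 0.1337 0.1251]
0 22 [ 0.6104 -0.0256  0.0517] [0.0485 0.0538]
0.015 150 [ 0.6078 -0.0261  0.0484] [0.0447 0.0513]
0.029 71 [ 0.6085 -0.0318  0.0418] [0.0378 0.045 ]
lens plane [-0.0195  0.0072  0.0492]
ring top [nan nan nan] ((0.0, 0.0), 0.0)
  return _methods._mean(a, axis=axis, dtype=dtype,
  ret = um.true_divide(
```

View pics/c5.png

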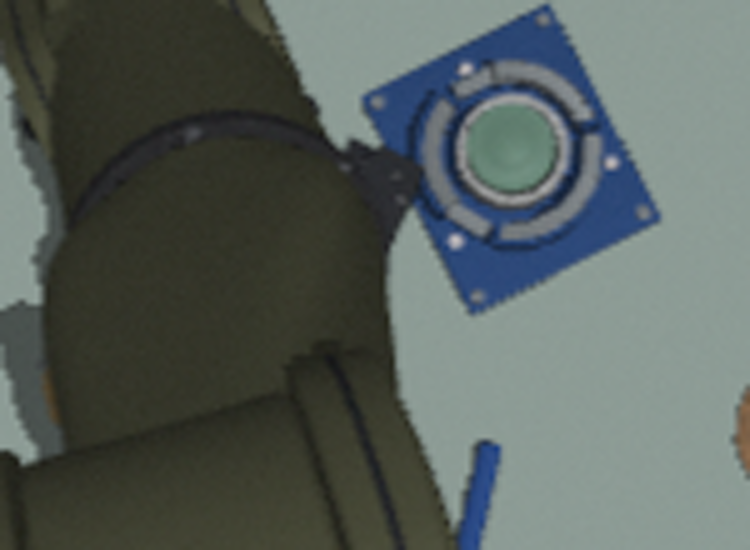

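The lens lies in the pocket (crop 513,147), level and centred, with its edge at about 48–49 mm. Now the ring.

Call:
move_arm --pt "30 8 0 0 0 -3 0" --pt "70 18 0 0 0 -7 0" --pt "110 28 0 0 0 -10.6 0" --pt "133 34 0 0 0 -10.6 0" --pt "133 34 0 0 0 -10.6 0"

```text
clock: 11.8
tool_pos: [0.4695, 0.2069, 0.1241]
eef_rot: [0.118, 0.993, 0.001, 0.0]
contact_force: [0.4, 0.1, -0.0]
opening: 1.001
finger_force: 0.0
```

Call:
move_arm --pt "0 0 0 0 0 0 0" --pt "0 0 0 0 0 0 0"

```text
clock: 12.05
tool_pos: [0.4717, 0.2041, 0.1232]
eef_rot: [0.121, 0.993, -0.0, 0.001]
contact_force: [0.7, 0.1, -0.0]
opening: 1.001
finger_force: 0.0
```

```bash
python3 -c "
from h import *
plan(.4702,.2063,.038,76.9)"
```

```text
shift [ 2.1  1.7 85.2] rot [ 0.    0.07 -0.78] yaw now 76.12 -> 76.9 q7 0.58 F [ 0.71  0.1  -0.03] M [ 0.048 -0.038  0.009] pos [0.4717 0.2041 0.1232]
```

Call:
move_arm --pt "2 2 40 0 0 -0.7 0" --pt "2 2 65 0 0 -0.7 0" --pt "2 2 80 0 0 -0.7 0" --pt "2 2 85 0 0 -0.7 0" --pt "2 2 85 0 0 -0.7 0.1"

```text
clock: 12.68
tool_pos: [0.4692, 0.2076, 0.0382]
eef_rot: [0.114, 0.994, 0.0, 0.0]
contact_force: [-0.5, 0.8, 1.0]
opening: 0.917
finger_force: 0.0
```

Call:
move_arm --pt "0 0 0 0 0 0 0.3" --pt "0 0 0 0 0 0 0.5" --pt "0 0 0 0 0 0 0.6" --pt "0 0 0 0 0 0 0.6" --pt "0 0 0 0 0 0 0.6" --newtons 20

```text
clock: 13.3
tool_pos: [0.4688, 0.207, 0.0384]
eef_rot: [0.114, 0.993, -0.0, 0.0]
contact_force: [-1.0, -1.4, 5.4]
opening: 0.565
finger_force: 20.0
```

```bash
python3 -c "
from h import *
plan(.4702,.2063,.038,76.9)"
```

```text
shift [-1.5 -0.4  0.4] rot [-0.05  0.01  0.03] yaw now 76.93 -> 76.9 q7 0.55 F [-1.03 -1.45  5.39] M [-0.528  0.177 -0.049] pos [0.4688 0.207  0.0384]
```

Call:
move_arm --pt "0 0 -10 0 0 0 0.6" --pt "0 0 -30 0 0 0 0.6" --pt "0 0 -60 0 0 0 0.6" --pt "0 0 -75 0 0 0 0.6" --pt "0 0 -75 0 0 0 0.6" --newtons 25

```text
clock: 13.92
tool_pos: [0.4695, 0.2082, 0.1139]
eef_rot: [0.114, 0.994, 0.001, 0.001]
contact_force: [0.4, 1.1, -1.2]
opening: 0.568
finger_force: 25.0
```

```bash
python3 -c "
from h import *
plan(.6100,-.0260,.112,27.6)"
```

```text
shift [-189.8 -196.5    1.8] rot [1.400e-01 4.000e-02 4.936e+01] yaw now 76.96 -> 27.6 q7 0.57 F [ 0.37  1.08 -1.18] M [ 0.051 -0.006 -0.014] pos [0.4695 0.2082 0.1139]
```

Call:
move_arm --pt "-30 -32 0 0 0 8 0.6" --pt "-70 -73 0 0 0 18 0.6" --pt "-110 -115 0 0 0 28 0.6" --pt "-150 -155 0 0 0 38 0.6" --pt "-178 -184 0 0 0 46 0.6"

```text
clock: 14.55
tool_pos: [0.6012, -0.0148, 0.1117]
eef_rot: [0.496, 0.868, -0.001, -0.0]
contact_force: [0.6, 0.8, -1.7]
opening: 0.565
finger_force: 25.0
```

Call:
move_arm --pt "0 0 0 0 0 0 0.6" --pt "0 0 0 0 0 0 0.6" --pt "0 0 0 0 0 0 0.6" --pt "0 0 0 0 0 0 0.6"

```text
clock: 15.05
tool_pos: [0.6002, -0.0103, 0.1129]
eef_rot: [0.492, 0.871, 0.0, -0.0]
contact_force: [0.5, 0.1, -1.6]
opening: 0.563
finger_force: 25.0
```

```bash
python3 -c "
from h import *
plan(.6100,-.0260,.100,27.6)"
```

```text
shift [-18.5   0.2  12.9] rot [-0.01 -0.05  3.49] yaw now 31.09 -> 27.6 q7 0.44 F [ 0.54  0.12 -1.6 ] M [-0.033  0.04   0.056] pos [ 0.6002 -0.0103  0.1129]
```

Call:
move_arm --pt "-12 0 0 0 0 2 0.6" --pt "-18.5 0 5 0 0 3.5 0.6" --pt "-18.5 0 10 0 0 3.5 0.6" --pt "-18.5 0 10 0 0 3.5 0.6" --pt "-18.5 0 10 0 0 3.5 0.6"

```text
clock: 15.68
tool_pos: [0.6101, -0.0272, 0.1029]
eef_rot: [0.519, 0.855, 0.0, -0.0]
contact_force: [-0.3, 0.1, -1.1]
opening: 0.567
finger_force: 25.0
```

```bash
python3 - <<'E'
from h import *
plan(.6100,-.0260,.080,27.6)
f,P,s=snap("scene")
save(cv2.resize(f[160:260,220:330],None,fx=6,fy=6,interpolation=cv2.INTER_CUBIC),"c6.png")
E
```

```text
shift [ 1.1  0.5 22.9] rot [-0.01 -0.03 -0.11] yaw now 27.49 -> 27.6 q7 0.42 F [-0.35  0.14 -1.09] M [-0.058  0.053  0.019] pos [ 0.6101 -0.0272  0.1029]
```

View pics/c6.png

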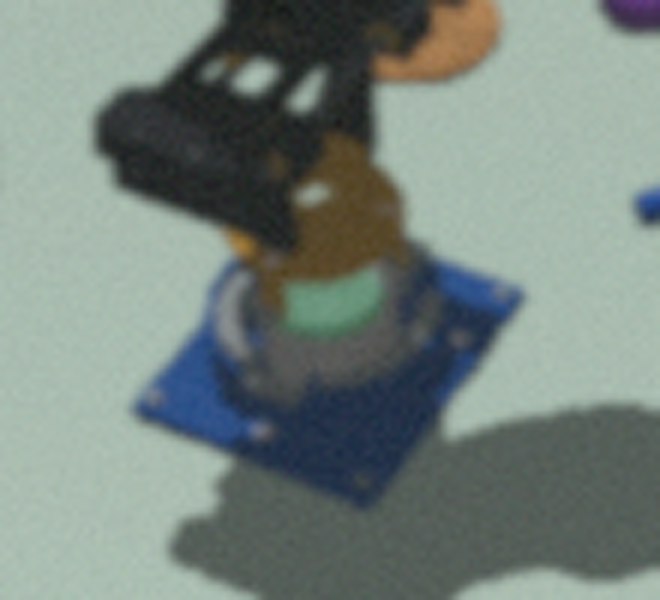

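The ring hangs over the viewer with its feet towards the gap dots (262,428) and (462,337), and the lens is below at (330,305). I lower it while watching the force.

Call:
move_arm --pt "1 0.5 8 0 0 0 0.6" --pt "1 0.5 14 0 0 0 0.6" --pt "1 0.5 19 0 0 0 0.6" --pt "1 0.5 23 0 0 0 0.6" --pt "1 0.5 23 0 0 0 0.6"

```text
clock: 16.35
tool_pos: [0.61, -0.0265, 0.0796]
eef_rot: [0.519, 0.855, -0.0, -0.0]
contact_force: [-0.6, 0.6, -1.5]
opening: 0.567
finger_force: 25.0
```

Call:
move_arm --pt "0 0 2 0 0 0 0.6" --pt "0 0 4 0 0 0 0.6" --pt "0 0 6 0 0 0 0.6" --pt "0 0 6 0 0 0 0.6"

```text
clock: 16.85
tool_pos: [0.6101, -0.0264, 0.0739]
eef_rot: [0.519, 0.855, -0.0, -0.0]
contact_force: [-0.3, -0.6, -1.3]
opening: 0.565
finger_force: 25.0
```

```bash
python3 -c "
from h import *
plan(.6100,-.0260,.067,27.6)"
```

```text
shift [0.4 0.1 6.9] rot [-0.01 -0.01 -0.14] yaw now 27.46 -> 27.6 q7 0.42 F [-0.31 -0.56 -1.34] M [-0.056  0.102 -0.01 ] pos [ 0.6101 -0.0264  0.0739]
```

Call:
move_arm --pt "0 0 2.5 0 0 0 0.6" --pt "0 0 5 0 0 0 0.6" --pt "0 0 7 0 0 0 0.6" --pt "0 0 7 0 0 0 0.6"

```text
clock: 17.35
tool_pos: [0.6101, -0.0264, 0.0668]
eef_rot: [0.519, 0.855, -0.0, -0.0]
contact_force: [-0.1, -0.1, -1.5]
opening: 0.567
finger_force: 25.0
```

Call:
move_arm --pt "0 0 0.7 0 0 0 0.6" --pt "0 0 1.2 0 0 0 0.6" --pt "0 0 1.2 0 0 0 0.6"

```text
clock: 17.73
tool_pos: [0.6103, -0.0264, 0.0658]
eef_rot: [0.519, 0.855, 0.0, 0.0]
contact_force: [2.0, -0.2, -1.7]
opening: 0.566
finger_force: 25.0
```

```bash
python3 -c "
from h import *
plan(.6100,-.0260,.067,27.6)"
```

```text
shift [ 0.5 -0.  -1.2] rot [ 0.   -0.   -0.14] yaw now 27.46 -> 27.6 q7 0.42 F [ 1.97 -0.16 -1.67] M [-0.043  0.029  0.06 ] pos [ 0.6103 -0.0264  0.0658]
```

Call:
move_arm --pt "0 0 0.5 0 0 0 0.6" --pt "0 0 0.5 0 0 0 0.6"

```text
clock: 17.98
tool_pos: [0.6103, -0.0264, 0.0654]
eef_rot: [0.519, 0.855, 0.0, 0.0]
contact_force: [-1.0, 0.4, -1.4]
opening: 0.563
finger_force: 25.0
```

Call:
move_arm --pt "0 0 0.5 0 0 0 0.6" --pt "0 0 0.5 0 0 0 0.6"

```text
clock: 18.23
tool_pos: [0.6103, -0.0264, 0.0652]
eef_rot: [0.519, 0.855, 0.0, 0.0]
contact_force: [-1.5, 0.4, 3.3]
opening: 0.562
finger_force: 25.0
```

The ring rests on the ledges: contact at TCP z 0.0652 means its origin is at 27 mm. I now turn clockwise (+rz) and follow the 0.122 mm/deg fall.

Call:
move_arm --pt "0 0 -0.5 0 0 0 0.6" --pt "0 0 -0.5 0 0 6 0.6" --pt "0 0 -0.5 0 0 12 0.6" --pt "0 0 -0.5 0 0 15 0.6" --pt "0 0 -0.5 0 0 15 0.6"

```text
clock: 18.85
tool_pos: [0.6104, -0.0265, 0.0652]
eef_rot: [0.626, 0.78, 0.0, 0.0]
contact_force: [-0.1, -0.1, 0.6]
opening: 0.566
finger_force: 25.0
```

```bash
python3 -c "
from h import *
plan(.6103,-.0264,.067)"
```

```text
shift [ 0.1 -0.1 -1.8] rot [ 0.01  0.01 -0.  ] yaw now 12.49 -> 12.49 q7 0.25 F [-0.07 -0.15  0.6 ] M [-0.242  0.014 -0.087] pos [ 0.6104 -0.0265  0.0652]
```

Call:
move_arm --pt "0 0 0.3 0 0 5 0.6" --pt "0 0 0.9 0 0 10 0.6" --pt "0 0 1.5 0 0 15 0.6" --pt "0 0 2.1 0 0 20 0.6" --pt "0 0 2.1 0 0 20 0.6"

```text
clock: 19.48
tool_pos: [0.6103, -0.0263, 0.063]
eef_rot: [0.751, 0.66, -0.0, -0.0]
contact_force: [0.4, -0.1, -1.2]
opening: 0.561
finger_force: 25.0
```

```bash
python3 -c "
from h import *
plan(.6103,-.0264,.067)"
```

```text
shift [-0.1  0.1 -4. ] rot [-0. -0. -0.] yaw now -7.43 -> -7.43 q7 0.03 F [ 0.35 -0.15 -1.17] M [-0.025 -0.001  0.034] pos [ 0.6103 -0.0263  0.063 ]
```

Call:
move_arm --pt "0 0 0.5 0 0 4 0.6" --pt "0 0 0.9 0 0 8 0.6" --pt "0 0 1.2 0 0 10 0.6" --pt "0 0 1.2 0 0 10 0.6"

```text
clock: 19.98
tool_pos: [0.6101, -0.0263, 0.0618]
eef_rot: [0.806, 0.592, -0.0, -0.0]
contact_force: [-0.1, -0.8, -1.0]
opening: 0.563
finger_force: 25.0
```

Call:
move_arm --pt "0 0 0.3 0 0 3 0.6" --pt "0 0 0.6 0 0 5 0.6" --pt "0 0 0.6 0 0 5 0.6"

```text
clock: 20.35
tool_pos: [0.6101, -0.0265, 0.0613]
eef_rot: [0.832, 0.555, -0.0, -0.0]
contact_force: [0.5, -0.1, -1.9]
opening: 0.567
finger_force: 25.0
```

```bash
python3 -c "
from h import *
plan(.6103,-.0264,.067)"
```

```text
shift [ 0.1  0.1 -5.7] rot [-0.01  0.01  0.  ] yaw now -22.55 -> -22.55 q7 -0.14 F [ 0.49 -0.08 -1.89] M [-0.048  0.18  -0.006] pos [ 0.6101 -0.0265  0.0613]
```

Call:
move_arm --pt "0 0 0.3 0 0 3 0.6" --pt "0 0 0.6 0 0 5 0.6" --pt "0 0 0.6 0 0 5 0.6"

```text
clock: 20.72
tool_pos: [0.6103, -0.0264, 0.0608]
eef_rot: [0.855, 0.518, 0.0, 0.0]
contact_force: [-0.5, -0.0, -1.8]
opening: 0.562
finger_force: 25.0
```

Call:
move_arm --pt "0 0 0.3 0 0 3 0.6" --pt "0 0 0.6 0 0 5 0.6" --pt "0 0 0.6 0 0 5 0.6"

```text
clock: 21.1
tool_pos: [0.6105, -0.0265, 0.0606]
eef_rot: [0.877, 0.48, 0.0, 0.0]
contact_force: [-0.6, -0.0, 2.6]
opening: 0.563
finger_force: 25.0
```

```bash
python3 -c "
from h import *
plan(.6103,-.0264,.067)"
```

```text
shift [-0.  -0.2 -6.4] rot [ 0.03 -0.01  0.  ] yaw now -32.57 -> -32.57 q7 -0.25 F [-0.6  -0.05  2.6 ] M [-0.099  0.248  0.001] pos [ 0.6105 -0.0265  0.0606]
```

Contact with the glass is at TCP z 0.0606. I ease the push off and turn in small steps, watching moment and force for the bite.

Call:
move_arm --pt "0 0 -0.4 0 0 0 0.6" --pt "0 0 -0.4 0 0 2 0.6" --pt "0 0 -0.4 0 0 2 0.6" --pt "0 0 -0.4 0 0 2 0.6" --newtons 35

```text
clock: 21.6
tool_pos: [0.6104, -0.0265, 0.0606]
eef_rot: [0.885, 0.465, 0.0, 0.0]
contact_force: [0.1, -0.1, 0.4]
opening: 0.568
finger_force: 35.0
```

```bash
python3 -c "
from h import *
plan(.6103,-.0264,.067)"
```

```text
shift [ 0.  -0.1 -6.4] rot [ 0.01 -0.01  0.  ] yaw now -34.54 -> -34.54 q7 -0.27 F [ 0.11 -0.07  0.45] M [-0.093  0.084 -0.076] pos [ 0.6104 -0.0265  0.0606]
```

Call:
move_arm --pt "0 0 0 0 0 2 0.6" --pt "0 0 0 0 0 2 0.6" --pt "0 0 0 0 0 2 0.6"

```text
clock: 21.98
tool_pos: [0.6103, -0.0264, 0.0606]
eef_rot: [0.893, 0.45, 0.0, 0.0]
contact_force: [0.1, -0.4, 0.6]
opening: 0.563
finger_force: 35.0
```

```bash
python3 -c "
from h import *
plan(.6103,-.0264,.067)"
```

```text
shift [ 0.  -0.  -6.4] rot [ 0.01 -0.01  0.  ] yaw now -36.54 -> -36.54 q7 -0.3 F [ 0.11 -0.4   0.58] M [-0.089  0.132 -0.055] pos [ 0.6103 -0.0264  0.0606]
```

Call:
move_arm --pt "0 0 0 0 0 1.5 0.6" --pt "0 0 0 0 0 1.5 0.6" --pt "0 0 0 0 0 1.5 0.6"

```text
clock: 22.35
tool_pos: [0.6102, -0.0265, 0.0606]
eef_rot: [0.899, 0.438, 0.0, 0.0]
contact_force: [-0.4, 0.2, 1.0]
opening: 0.565
finger_force: 35.0
```

```bash
python3 -c "
from h import *
plan(.6103,-.0264,.067)"
```

```text
shift [ 0.1 -0.  -6.4] rot [ 0. -0.  0.] yaw now -38.05 -> -38.05 q7 -0.31 F [-0.36  0.21  0.95] M [-0.122  0.01   0.051] pos [ 0.6102 -0.0265  0.0606]
```

Call:
move_arm --pt "0 0 0 0 0 1.5 0.6" --pt "0 0 0 0 0 1.5 0.6" --pt "0 0 0 0 0 1.5 0.6"

```text
clock: 22.72
tool_pos: [0.6101, -0.0266, 0.0605]
eef_rot: [0.905, 0.426, -0.0, 0.0]
contact_force: [-0.1, -0.8, -0.9]
opening: 0.568
finger_force: 35.0
```

```bash
python3 -c "
from h import *
plan(.6103,-.0264,.067)"
```

```text
shift [ 0.3 -0.  -6.5] rot [-0.    0.02  0.  ] yaw now -39.55 -> -39.55 q7 -0.33 F [-0.12 -0.84 -0.87] M [-0.263 -0.044  0.071] pos [ 0.6101 -0.0266  0.0605]
```

Call:
move_arm --pt "0 0 0 0 0 1.5 0.6" --pt "0 0 0 0 0 1.5 0.6" --pt "0 0 0 0 0 1.5 0.6"

```text
clock: 23.1
tool_pos: [0.6101, -0.0267, 0.0604]
eef_rot: [0.91, 0.414, -0.0, 0.0]
contact_force: [0.7, -1.0, -2.6]
opening: 0.566
finger_force: 35.0
```

```bash
python3 -c "
from h import *
plan(.6103,-.0264,.067)"
```

```text
shift [ 0.3 -0.1 -6.6] rot [ 0.    0.02 -0.  ] yaw now -41.06 -> -41.06 q7 -0.35 F [ 0.74 -1.03 -2.55] M [-0.474 -0.118  0.206] pos [ 0.6101 -0.0267  0.0604]
```

Call:
move_arm --pt "0 0 0 0 0 1 0.6" --pt "0 0 0 0 0 1 0.6" --pt "0 0 0 0 0 1 0.6"

```text
clock: 23.48
tool_pos: [0.6101, -0.0267, 0.0603]
eef_rot: [0.914, 0.406, -0.0, 0.0]
contact_force: [0.2, -2.2, -6.2]
opening: 0.567
finger_force: 35.0
```

```bash
python3 -c "
from h import *
plan(.6103,-.0264,.067)"
```

```text
shift [ 0.3 -0.  -6.7] rot [-0.    0.03  0.  ] yaw now -42.04 -> -42.04 q7 -0.36 F [ 0.23 -2.21 -6.16] M [-0.662 -0.171  0.453] pos [ 0.6101 -0.0267  0.0603]
```

Call:
move_arm --pt "0 0 0.3 0 0 0 0.6" --pt "0 0 0.5 0 0 1 0.6" --pt "0 0 0.5 0 0 1 0.6" --pt "0 0 0.5 0 0 1 0.6"

```text
clock: 23.98
tool_pos: [0.6101, -0.0267, 0.0602]
eef_rot: [0.917, 0.398, -0.0, 0.0]
contact_force: [-1.0, -3.4, -2.4]
opening: 0.563
finger_force: 35.0
```

```bash
python3 -c "
from h import *
plan(.6103,-.0264,.067)"
```

```text
shift [ 0.3 -0.1 -6.8] rot [ 0.    0.01 -0.  ] yaw now -43.06 -> -43.06 q7 -0.37 F [-0.99 -3.44 -2.43] M [-0.816  0.072  0.472] pos [ 0.6101 -0.0267  0.0602]
```

Call:
move_arm --pt "0 0 0.1 0 0 1.2 0.6" --pt "0 0 0.1 0 0 1.2 0.6" --pt "0 0 0.1 0 0 1.2 0.6" --pt "0 0 0.1 0 0 1.2 0.6"

```text
clock: 24.48
tool_pos: [0.6102, -0.0267, 0.06]
eef_rot: [0.921, 0.389, -0.0, 0.0]
contact_force: [-1.2, -4.1, -2.2]
opening: 0.566
finger_force: 35.0
```

```bash
python3 -c "
from h import *
plan(.6103,-.0264,.067)"
```

```text
shift [ 0.3 -0.1 -7. ] rot [ 0.    0.01 -0.  ] yaw now -44.26 -> -44.26 q7 -0.38 F [-1.23 -4.14 -2.23] M [-0.957  0.153  0.516] pos [ 0.6102 -0.0267  0.06  ]
```

By two measures the glass load is about 12 N: 0.09 rad past the bite, and 0.6–0.7 mm of sink at 20 N/mm. I release and retreat.

Call:
move_arm --pt "0 0 0 0 0 0 0.4" --pt "0 0 0 0 0 0 0.3" --pt "0 0 0 0 0 0 0.15" --pt "0 0 0 0 0 0 0.05" --pt "0 0 0 0 0 0 0"

```text
clock: 25.1
tool_pos: [0.6103, -0.0263, 0.06]
eef_rot: [0.921, 0.389, 0.0, -0.0]
contact_force: [0.8, 1.0, -0.2]
opening: 0.991
finger_force: 0.0
```

Call:
move_arm --pt "0 0 -20 0 0 0 0" --pt "0 0 -60 0 0 0 0" --pt "0 0 -110 0 0 0 0" --pt "60 0 -130 0 0 0 0" --pt "120 0 -130 0 0 0 0"

```text
clock: 25.72
tool_pos: [0.6965, 0.0596, 0.195]
eef_rot: [0.922, 0.388, 0.003, 0.001]
contact_force: [1.6, -1.4, -0.6]
opening: 1.0
finger_force: 0.0
```

Call:
move_arm --pt "60 0 0 0 0 0 0" --pt "110 0 0 0 0 0 0" --pt "110 0 0 0 0 0 0" --pt "110 0 0 0 0 0 0"

```text
clock: 26.22
tool_pos: [0.7702, 0.137, 0.1908]
eef_rot: [0.922, 0.388, -0.0, 0.001]
contact_force: [0.4, -0.4, 0.3]
opening: 1.0
finger_force: 0.0
```

```bash
python3 - <<'E'
from h import *
plan(.6103,-.0264,.067)
f,P,s=snap("top"); X=P.reshape(-1,3); g=np.hypot(X[:,0]-.6105,X[:,1]+.0265)
q=X[(g<.041)&(g>.03)&(X[:,2]>.04)&(X[:,2]<.066)]; A=np.c_[q[:,:2]-[.6105,-.0265],np.ones(len(q))]; print("flange plane (expect ~.0535)",np.linalg.lstsq(A,q[:,2],rcond=None)[0].round(4),len(q))
q=X[(g<.05)&(X[:,2]>.072)]; print(len(q),np.median(q[:,2]),cv2.minEnclosingCircle(q[:,:2].astype(np.float32)))
f2,_,_=snap("scene")
a=cv2.resize(f[120:230,290:400],(400,400),interpolation=2); b=cv2.resize(f2[160:270,220:330],(400,400),interpolation=2)
save(np.hstack([a,b]),"c7.png")
E
```

```text
shift [-228.5   -0.5  124.1] rot [ 0.05  0.07 -0.  ] yaw now -44.29 -> -44.29 q7 -0.76 F [ 0.36 -0.42  0.32] M [-0.107  0.082 -0.04 ] pos [0.7702 0.137  0.1908]
flange plane (expect ~.0535) [ 0.0073 -0.005   0.0532] 251
125 0.07876427887129656 ((0.611594557762146, -0.024278707802295685), 0.028459899127483368)
```

View pics/c7.png

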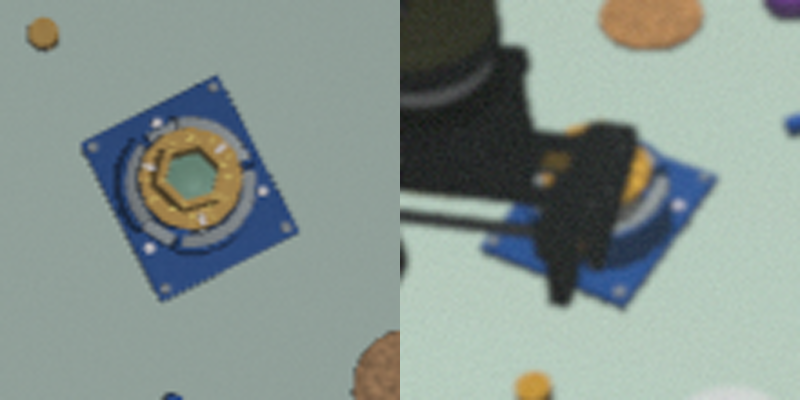

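The ring sits level and centred over the lens (left half, 193,178), with its flange at 53.2 mm, so the origin is about 22 mm. The arm is clear, so I hand the job in.

```bash
python3 -c "
from plant import finish_job
print(finish_job())"
```

```text
the job is handed in; nothing more can be done
None
```

The job is handed in with no verdict returned: the lens is flat in the pocket, the ring is screwed in at an estimated 12 N on the glass (not measured directly), everything is released, and the arm is clear.

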